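# Clamp a tube in the label jig

### The arm

A 7-joint arm with a two-finger parallel gripper is mounted at the origin on a cart in front of the work surface, level with it; the furniture and walls round the work are solid. World frame = base frame: x ahead of the robot, y to its left, z up, the work surface at z = 0. Lengths are in mm, angles in rad, forces in N, time in s.
With the tool pointing down it reaches from about 400 to 900 mm from the base axis. Payload 5.6 kg.
Tool frame: the origin (TCP) lies at the very end of the fingers, on their centre line; the grasp point (between the pads) lies 19 mm behind it (manip.grip_point_offset is the distance from the TCP to the grasp point, in mm); z points along the fingers, y is the line along which they close (so a half turn about z gives the same grasp; the last joint's range is limited). The gripper opens to 92 mm and grips with 3 to 60 N. Pads are 20 mm wide; open, the fingers measure 128 mm over their backs; the gripper's body (75 mm by 189 mm) begins 69 mm behind the grasp point.
Start: joints at [1.126, 0.468, -0.012, 1.603, 0.006, 1.071, -0.056], TCP at [254.159, -598.258, 189.792] pointing down, gripper open.
Joint ranges: [-2.53, 2.53], [-0.31, 2.02], [-1.57, 1.55], [0.28, 2.44], [-1.29, 4.43], [0.15, 1.84], [-2.92, 2.92]. Speed limits (rad/s): [2.57, 2.57, 3.14, 3.14, 3.14, 3.14, 3.14].

### API

Orientations are given as a rotation vector (axis times angle).
In Python, from bench import manip gives the robot as it stands. The module is installed in compiled form; this text tells all that it offers.
- The arm moves only by the tool move_arm, never from a script. Its argument "commands" is a list that holds one entry, the list of rows, each a list of 4 numbers: the shift along the tool's x, y, z in mm, then the turn about the tool's z in rad. A call has 1 to 8 rows; each row shifts and turns the commanded pose from where the row before left it, along the tool's axes as they then stand; what a row does not reach is not made up. A row lasts 1/12 s, in which the tool goes at most 41.7 mm and 7.16 degrees, less where a joint would pass 70% of its speed; a pose out of reach is approached as far as the arm can. A call with a gripper value outside its range is refused whole. "gripper" is the finger opening in mm, from 0 to 91.9, set as the call begins (left out, the last holds). The fingers move at their own pace and stop on an object; the grip force is fixed at half the most. Time passes only in rows, so rows that do not move let the fingers close. It gives the time, the measured TCP pose, the force, the opening and the grip force at its end, in the units of the state.
- manip.read_state(): the state, without advancing time (a new reading comes with each control period).
- manip.snapshot(name): name is "scene" or "top"; returns the picture (400x640x3 uint8, red, green, blue); there is no depth.
- manip.camera_model(name): a dict with "mtx" (3x3 intrinsics, pixels), "cam_to_world" (4x4, takes a point from camera to world coordinates). Camera axes: x right, y down, z forward; pixel columns grow to the right and rows downward; lengths in mm; the calibration is good to about 2 mm. A picture is of the moment at which its call begins. camera_model takes no time and is no camera call.
- manip.job_done(): hands the job in; it is judged then, once.
The state is a dict: "time": time; "q": joint angles; "dq": joint speeds; "tau": joint torques, N m; "tool_pos": TCP position; "tool_rot": TCP orientation; "ft_force": force on the tool from outside, world axes, zero at the start; "moment": the same for the moment, N m; "width": opening from 0.0 (shut) to 1.0 (fully open); "gripper_force": force on a finger pad.
Only numpy, scipy, OpenCV 4.12 (cv2) and the standard library are available. Lean on these libraries where they do the work, as an engineer would, in place of code of your own. Each camera call takes 0.05 s, during which the arm holds its last target. There are 200 camera calls.

### The job

Lay the capped orange tube from the table into the two vees of the label jig, let go of it, then turn the spoked sleeve so that both end pads draw in and hold the tube by its ends: stop when the red band on each pad's stem has gone completely into its holder while some bare stem still shows, and never drive a pad to the bottom. Leave the stamp and the gauge where they are.

Things in the scene. Friction and masses are not known exactly. Their poses are not given: they have to be found in the camera images.
- tube: The capped orange tube, tapered, 98 mm long, up to 20 mm in diameter at the capped end, about 15 g, lying alone on the table in front of the crates, left of the clipboard. Its long axis is its own y; either end may face either pad. Grasp it across its body near the middle.
- tube_centre (a point): Middle of the tube, on its long axis (10 mm above the table while it lies there).
- jig: Label jig, fixed to the table: aluminium base plate 154 mm deep (own x) and 272 mm wide (own y), 12 mm high. Origin under the middle of the plate; own x points away from the robot side, own y along the tube and the sleeve, to the left. In front (x = -55 mm, 64 mm high) is the spoked sleeve; behind it (x = +33 mm) a white saddle with two vees and the two blue carriages that carry the end pads. The blue carriages' columns beside the pads reach 123 mm high.
- rest (a point): Where the middle of the tube's axis belongs: midway between the pads, 106 mm above the table, on the line of the pads; own y is that line. The tube rests in two 90-degree vees, 11 mm wide, 32.5 mm to either side of this point along y, open upward, about 43 mm across at their rims (rims about 114 mm high); between them nothing stands higher than 70 mm, 36 mm below this point, over 54 mm along y. The taper lets the tube lie up to 4 mm lower and 3 degrees askew.
- sleeve_mid (a point): Middle of the sleeve, on its axis (the jig's y), 64 mm above the table. Here four spokes, 90 degrees apart, stand out in the jig's x-z plane: 8 mm steel rods with 13 mm black grips, reaching 47 mm from the axis. The hub is 35 mm in diameter; the space along y between the sleeve's two bearing pedestals is 72 mm. The spokes' circle overhangs the plate's front edge by 25 mm and keeps 17 mm off the table.
- spoke_tip (a point): Outer end of one of the four spokes, 47 mm from the sleeve's axis.
- sleeve (a joint): Turn of the sleeve in rad, 0 to 15.2, starting between 2.5 and 5.0; at 0 (and every 1.571) one spoke points straight up. Positive tightens: the upper spoke moves toward the robot side (the jig's -x) and down in front. One full turn (6.283) draws each pad in by 12 mm (24 mm together). It stays where it is left; turning it takes 3 to 5 N at a spoke's grip. With the tube in place the red bands are gone at about 11 rad and the pads bottom at about 14.6 rad.
- pad_left (a joint): How far the left (jig +y) end pad is pushed back into its holder, 0 (free) to 0.012 m (bottomed); spring loaded, 3 to 14 N. The stem between pad and blue holder is 12 mm long when free: the 5 mm next to the holder are a red band, the other 7 mm bare steel. The band is gone at 0.005.
- pad_right (a joint): The same for the right (jig -y) pad.
- pad_left_face (a point): Middle of the left pad's flat rubber face, 33 mm in diameter; with the sleeve at 0 it is 65 mm from the rest point, 16 mm clear of a centred tube's end.
- pad_right_face (a point): The same for the right pad.
- gauge: Flat grey ring gauge with two holes, 34x75x6 mm, lying between the crates beyond the tube; origin under its middle. Bystander.
- lot_stamp: Hand stamp with a wooden foot and black knob, 27x52x70 mm, standing between the crates beyond the tube; origin under its middle. Bystander.

How it is judged:
By the outcome, as a careful person would: the job done as asked, in the order asked, and still so for the second after the job is handed in, with the robot touching nothing.
It also fails if it takes over 67 s, if anything falls off the work surface, if the arm or the gripper's body presses on something with over 40 N, if the wrist force passes 120 N, or if a joint passes its speed limit or range.

## Working session

There is one attempt and no reset: what is moved stays moved. The work goes in short steps, Python scripts to look and compute and a tool call to move; the robot and the scene stay as the last step left them, time stands still between calls to the robot, and variables do not carry over. Pictures are saved under pics/ and viewed, at most 10 in all, crops included, and the job is handed in when it is done.

Besides the shell and the picture viewer there is one more tool, called after "Request:" in YAML: its name, and indented under it one key for each argument. move_arm: Moves the arm, as the interface text tells. Its arguments: {"type":"object","properties":{"commands":{"type":"array","items":{"type":"array","items":{"type":"array","items":{"type":"number"}}}},"gripper":{"type":"number"}},"required":["commands"]}

```bash
mkdir -p pics; python3 - <<'E'
from bench import manip
import cv2,numpy as np
s=manip.read_state();print({k:np.round(v,3).tolist() for k,v in s.items()},manip.grip_point_offset)
for n in("scene","top"):
    c=manip.camera_model(n);print(n,np.round(c["mtx"],1).tolist(),np.round(c["cam_to_world"],3).tolist())
    cv2.imwrite(f"pics/{n}0.png",manip.snapshot(n)[:,:,::-1])
E
```

```text
{'time': 0.0, 'q': [1.126, 0.468, -0.012, 1.604, 0.006, 1.071, -0.056], 'dq': [-0.002, -0.001, -0.001, -0.001, -0.0, 0.001, -0.0], 'tau': [0.0, -52.056, -0.012, -24.375, -0.057, 0.017, 0.0], 'tool_pos': [253.894, -597.692, 188.831], 'tool_rot': [-3.077, -0.627, 0.001], 'ft_force': [-0.393, -0.272, 0.135], 'moment': [-0.009, 0.047, 0.014], 'gripper_force': 0.0, 'width': 1.003} 18.700000000000003
scene [[450.0, 0.0, 316.8], [0.0, 450.0, 199.9], [0.0, 0.0, 1.0]] [[-0.865, -0.302, 0.4, -85.497], [-0.501, 0.484, -0.718, 1038.385], [0.024, -0.821, -0.57, 923.849], [0.0, 0.0, 0.0, 1.0]]
top [[381.2, 0.0, 319.9], [0.0, 381.2, 201.1], [0.0, 0.0, 1.0]] [[0.007, -0.998, 0.06, 414.716], [-1.0, -0.007, 0.003, -21.922], [-0.002, -0.06, -0.998, 1178.394], [0.0, 0.0, 0.0, 1.0]]
```

View pics/scene0.png

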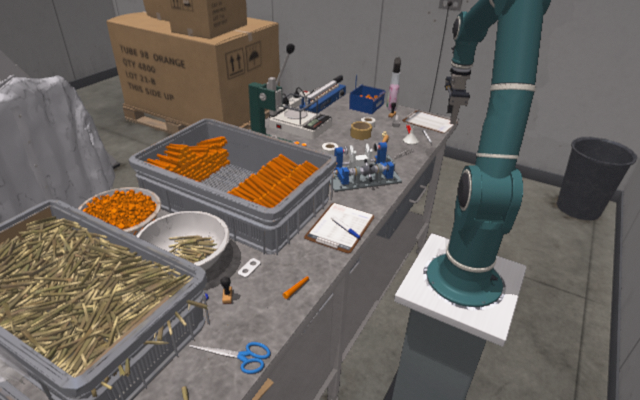

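View pics/top0.png

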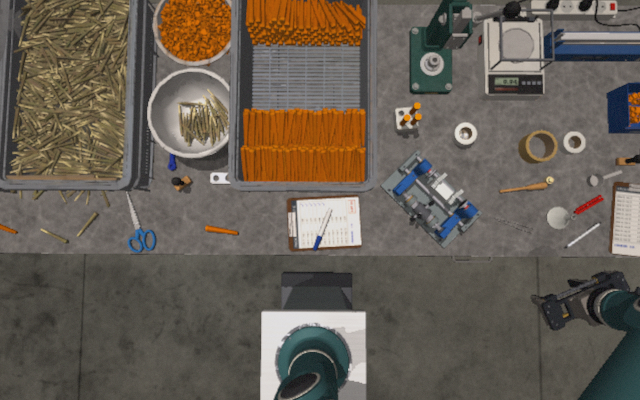

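The tube lies at about (222,230) in the top view and (296,288) in the scene view. The jig is at about (432,198) top and (362,165) scene, turned roughly 40° in plan. I'll enlarge both around the jig.

```bash
cat > h.py <<'E'
from bench import manip
import cv2,numpy as np
def ray(n,u,v):
    c=manip.camera_model(n);T=np.array(c["cam_to_world"]);d=T[:3,:3]@np.linalg.solve(c["mtx"],[u,v,1]);return T[:3,3],d/np.linalg.norm(d)
def onz(n,u,v,z):
    o,d=ray(n,u,v);return o+d*(z-o[2])/d[2]
def two(a,b):
    o1,d1=ray("scene",*a);o2,d2=ray("top",*b)
    t=np.linalg.lstsq(np.c_[d1,-d2],o2-o1,rcond=None)[0];p,q=o1+t[0]*d1,o2+t[1]*d2
    return (p+q)/2,np.linalg.norm(p-q)
def pix(n,p):
    c=manip.camera_model(n);T=np.linalg.inv(c["cam_to_world"]);q=np.array(c["mtx"])@(T[:3,:3]@p+T[:3,3]);return q[:2]/q[2]
def crop(im,x,y,w,h,s): return cv2.resize(im[y:y+h,x:x+w],None,fx=s,fy=s,interpolation=cv2.INTER_CUBIC)
E
python3 - <<'E'
from h import *
t=cv2.imread("pics/top0.png");s=cv2.imread("pics/scene0.png")
a=crop(t,377,145,110,105,5);b=crop(s,325,135,80,55,5)
cv2.imwrite("pics/c1.png",a);
b=cv2.resize(s[135:195,325:405],None,fx=8,fy=8,interpolation=cv2.INTER_CUBIC);cv2.imwrite("pics/c2.png",b)
# tube
for n,im,(x,y,w,h) in(("top",t,(190,215,70,30)),("scene",s,(275,270,45,35))):
    hsv=cv2.cvtColor(im[y:y+h,x:x+w],cv2.COLOR_BGR2HSV);m=cv2.inRange(hsv,(3,150,80),(22,255,255))
    k=max(cv2.findContours(m,0,2)[0],key=cv2.contourArea);r=cv2.minAreaRect(k);bp=cv2.boxPoints(r)+[x,y]
    P=np.argwhere(m>0)[:,::-1]+[x,y];c=np.array(r[0])+[x,y];print(n,c,r,bp.tolist());print(onz(n,*c,10))
    e=sorted([((bp[i]+bp[(i+1)%4])/2 for i in range(4))][0],key=lambda q:-np.linalg.norm(q-c))[:2] if 0 else None
    M=[(bp[i]+bp[(i+1)%4])/2 for i in range(4)];M=sorted(M,key=lambda q:-np.linalg.norm(q-c))[:2]
    for q in M: print(' end',q,onz(n,*q,10))
E
```

```text
top [220.95840454 230.69966698] ((30.958404541015625, 15.699666976928711), (32.75505447387695, 5.87388277053833), 11.768288612365723) [[204.32612419128418, 230.23460865020752], [205.52412605285645, 224.48419284820557], [237.59068298339844, 231.16472625732422], [236.39268493652344, 236.91514205932617]]
[392.25216318 283.02281797  10.        ]
 end [236.99168396 234.03993416] [382.44145135 233.76479934  10.        ]
 end [204.92512512 227.35940075] [402.07503524 332.34190579  10.        ]
scene [295.25138474 286.22375488] ((20.251384735107422, 16.2237548828125), (6.466658592224121, 31.292680740356445), 48.01278305053711) [[281.4585680961609, 294.2872905731201], [304.71823501586914, 273.35358905792236], [309.0442008972168, 278.1602191925049], [285.7845344543457, 299.09392166137695]]
[395.5662043  284.27148322  10.        ]
 end [283.62155128 296.69060612] [401.61361195 333.69057647  10.        ]
 end [306.88121796 275.75690413] [389.1824044  232.10341581  10.        ]
```

View pics/c1.png

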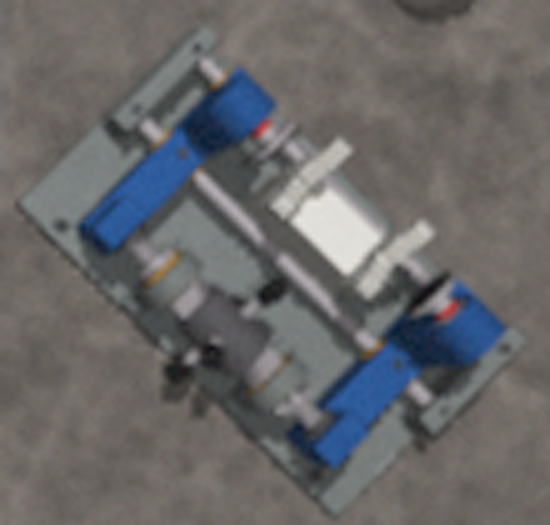

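View pics/c2.png

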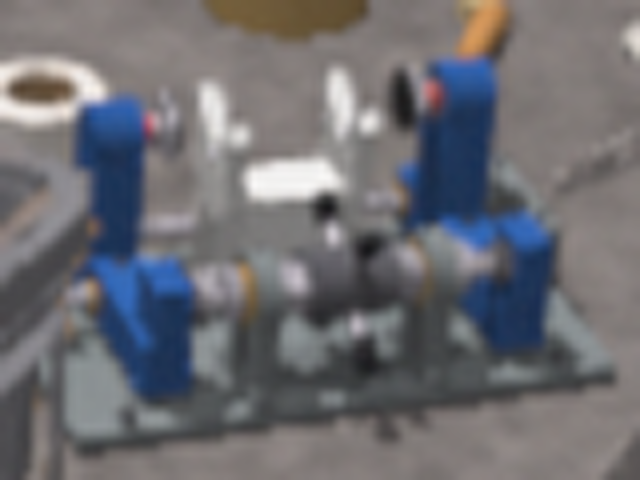

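The views show the jig clearly: plate corners in crop 1 at (20,203), (330,512), (203,28) and (520,335), white vee bars, blue columns and red bands visible. The sleeve sits on the lower-left, robot side. Next I'll triangulate these.

```bash
python3 - <<'E'
from h import *
t=lambda u,v:(377+(u+.5)/5-.5,145+(v+.5)/5-.5)
s=lambda u,v:(325+(u+.5)/8-.5,135+(v+.5)/8-.5)
np.set_printoptions(precision=1,suppress=True)
L,B,T,R=[onz("top",*t(*p),12)[:2] for p in((20,203),(330,512),(203,28),(520,335))]
c=(L+B+T+R)/4;y=(L-B)+(T-R);yaw=np.arctan2(y[1],y[0])-np.pi/2
print("plate c",c,"len",np.linalg.norm(L-B),np.linalg.norm(T-R),np.linalg.norm(L-T),np.linalg.norm(B-R),"yaw",np.degrees(yaw),[np.degrees(np.arctan2(*(v)[::-1])) for v in(L-B,T-R,T-L,R-B)])
ex=np.array([np.cos(yaw),np.sin(yaw)]);ey=np.array([-ex[1],ex[0]])
J=lambda p:np.r_[(p[:2]-c)@ex,(p[:2]-c)@ey,p[2]]
pairs={"cornerFL":((70,440),(20,203)),"cornerFR":((612,378),(330,512)),
"redL":((150,124),(262,130)),"redR":((434,95),(447,308)),
"veeL":((213,115),(316,178)),"veeR":((341,105),(398,260))}
for k,(a,b) in pairs.items():
    p,e=two(s(*a),t(*b));print(k,p,"err",e,"jig",J(p))
for k,z,b in(("veeLends",114,(280,210)),("",114,(350,145)),("veeRends",114,(365,292)),("",114,(430,230)),("redL",106,(262,130)),("redR",106,(447,308)),("spoke tips:",100,(272,290)),("",64,(177,372)),("",90,(212,356))):
    print(k,J(onz("top",*t(*b),z)))
print("tube",two((295.25,286.22),(220.96,230.7)),two((283.6,296.7),(204.9,227.4)),two((306.9,275.8),(237,234)))
np.save("jig.npy",np.r_[c,yaw])
E
```

```text
plate c [ 496.1 -356.6] len 265.4795088535439 269.0253040645715 157.41697323301892 159.85401551465566 yaw -44.64821029480604 [np.float64(45.10180597310013), np.float64(45.598478592451585), np.float64(-45.98905825496614), np.float64(-47.24029594345447)]
cornerFL [ 536.9 -204.7    9.4] err 3.008010295340038 jig [-77.7 136.8   9.4]
cornerFR [ 346.9 -395.5    5.1] err 1.4273094557373944 jig [ -78.8 -132.5    5.1]
redL [ 566.9 -326.2  110.3] err 1.2005037767441102 jig [ 29.   71.4 110.3]
redR [ 466.7 -430.1  107.8] err 2.5920615212039757 jig [ 30.7 -72.9 107.8]
veeL [ 543.6 -355.2  108.5] err 6.5079662062048 jig [ 32.8  34.4 108.5]
veeR [ 497.7 -401.5  106.4] err 6.461351265188597 jig [ 32.7 -30.8 106.4]
veeLends [  2.8  33.8 114. ]
 [ 57.   31.6 114. ]
veeRends [  3.4 -31.7 114. ]
 [ 54.2 -33.3 114. ]
redL [ 30.5  71.5 106. ]
redR [ 31.7 -72.1 106. ]
spoke tips: [-29.2   3.4 100. ]
 [-94.    3.3  64. ]
 [-78.   -0.3  90. ]
tube (array([393.8, 283.8,  10.2]), np.float64(3.5127200935237273)) (array([402.1, 332.8,   8.9]), np.float64(0.32693791644816744)) (array([384.9, 234.2,  13.3]), np.float64(5.118132129719694))
```

```bash
cat >> h.py <<'E'
from scipy.spatial.transform import Rotation as Ro
np.set_printoptions(precision=1,suppress=True)
def pose():
    s=manip.read_state();X=Ro.from_rotvec(s["tool_rot"]).as_matrix()
    return np.r_[s["tool_pos"],np.degrees(np.arctan2(X[1,0],X[0,0]))]
def plan(wps,maxs=34,p=None):
    """rows (tool dx,dy,dz,turn) through waypoints (x,y,z,phi deg); tool points down"""
    p=pose() if p is None else np.array(p,float);out=[]
    for w in wps:
        w=np.array(w,float);n=int(np.ceil(max(np.linalg.norm(w[:3]-p[:3])/maxs,abs(w[3]-p[3])/6.8,1)))
        for i in range(n):
            q=p+(w-p)/(n-i);f=np.radians(p[3]);d=q-p
            r=[round(d[0]*np.cos(f)+d[1]*np.sin(f),1),round(d[0]*np.sin(f)-d[1]*np.cos(f),1),round(-d[2],1),round(-np.radians(d[3]),3)]
            out.append(r);p=p+[r[0]*np.cos(f)+r[1]*np.sin(f),r[0]*np.sin(f)-r[1]*np.cos(f),-r[2],-np.degrees(r[3])]
    for i in range(0,len(out),8): print(str(out[i:i+8]).replace(' ',''))
    return p
_j=np.load("jig.npy") if __import__('os').path.exists("jig.npy") else np.zeros(3)
def W(x,y,z,phi):
    c,s=np.cos(_j[2]),np.sin(_j[2]);return [_j[0]+c*x-s*y,_j[1]+s*x+c*y,z,phi]
E
python3 - <<'E'
from h import *
print(pose())
plan([(420,-330,230,40),(480,-60,240,60),(394,283,160,80)])
E
```

```text
[ 253.9 -597.8  188.9   23. ]
[[np.float64(25.8),np.float64(-18.1),np.float64(-4.1),np.float64(-0.03)],[np.float64(26.3),np.float64(-17.4),np.float64(-4.1),np.float64(-0.03)],[np.float64(26.8),np.float64(-16.6),np.float64(-4.1),np.float64(-0.03)],[np.float64(27.3),np.float64(-15.8),np.float64(-4.1),np.float64(-0.029)],[np.float64(27.7),np.float64(-15.0),np.float64(-4.1),np.float64(-0.03)],[np.float64(28.2),np.float64(-14.1),np.float64(-4.1),np.float64(-0.029)],[np.float64(28.5),np.float64(-13.3),np.float64(-4.1),np.float64(-0.03)],[np.float64(28.9),np.float64(-12.4),np.float64(-4.1),np.float64(-0.029)]]
[[np.float64(29.3),np.float64(-11.6),np.float64(-4.1),np.float64(-0.03)],[np.float64(29.7),np.float64(-10.7),np.float64(-4.2),np.float64(-0.029)],[np.float64(24.4),np.float64(-18.7),np.float64(-1.1),np.float64(-0.039)],[np.float64(25.1),np.float64(-17.7),np.float64(-1.1),np.float64(-0.039)],[np.float64(25.8),np.float64(-16.8),np.float64(-1.1),np.float64(-0.039)],[np.float64(26.4),np.float64(-15.7),np.float64(-1.1),np.float64(-0.039)],[np.float64(27.0),np.float64(-14.7),np.float64(-1.1
[... 410 characters left out ...]
loat64(-21.6),np.float64(7.3),np.float64(-0.032)],[np.float64(24.5),np.float64(-20.8),np.float64(7.3),np.float64(-0.032)],[np.float64(25.1),np.float64(-20.1),np.float64(7.3),np.float64(-0.032)],[np.float64(25.7),np.float64(-19.2),np.float64(7.3),np.float64(-0.032)]]
[[np.float64(26.4),np.float64(-18.4),np.float64(7.3),np.float64(-0.032)],[np.float64(26.9),np.float64(-17.6),np.float64(7.2),np.float64(-0.032)],[np.float64(27.5),np.float64(-16.7),np.float64(7.3),np.float64(-0.031)],[np.float64(28.0),np.float64(-15.8),np.float64(7.2),np.float64(-0.032)],[np.float64(28.4),np.float64(-14.9),np.float64(7.3),np.float64(-0.031)],[np.float64(28.9),np.float64(-14.1),np.float64(7.2),np.float64(-0.032)]]
```

Request:
move_arm:
  commands:
    - [[26, -18, -4, -0.03], [26, -17, -4, -0.03], [27, -17, -4, -0.03], [27, -16, -4, -0.03], [28, -15, -4, -0.03], [28, -14, -4, -0.03], [29, -13, -4, -0.03], [29, -12, -4, -0.03]]

```text
time: 0.77
tool_pos: [388.0, -382.7, 221.7]
tool_rot: [-2.98, -0.993, 0.001]
ft_force: [-0.2, -0.5, -0.7]
width: 1.002
gripper_force: 0.0
```

Request:
move_arm:
  commands:
    - [[29, -12, -4, -0.03], [30, -11, -4, -0.03], [24, -19, -1, -0.04], [25, -18, -1, -0.04], [26, -17, -1, -0.04], [26, -16, -1, -0.04], [27, -15, -1, -0.04], [28, -14, -1, -0.04]]

```text
time: 1.43
tool_pos: [457.4, -147.2, 235.6]
tool_rot: [-2.798, -1.428, 0.001]
ft_force: [0.2, 0.3, 0.2]
width: 1.0
gripper_force: 0.0
```

Request:
move_arm:
  commands:
    - [[28, -13, -1, -0.04], [28, -12, -1, -0.04], [29, -10, -1, -0.04], [23, -22, 7, -0.03], [24, -22, 7, -0.03], [24, -21, 7, -0.03], [25, -20, 7, -0.03], [26, -19, 7, -0.03]]

```text
time: 2.1
tool_pos: [434.2, 97.9, 203.3]
tool_rot: [2.581, 1.79, -0.001]
ft_force: [1.5, 0.2, -0.0]
width: 0.998
gripper_force: 0.0
```

```bash
python3 - <<'E'
from h import *
print(pose(),manip.read_state()["time"],manip.read_state()["ft_force"])
import builtins
plan([(394,283.5,110,80),(394,283.5,25,80)])
E
```

```text
[434.2  97.9 203.3  69.5] 2.1 [ 1.5  0.2 -0. ]
[[np.float64(22.8),np.float64(-14.7),np.float64(13.3),np.float64(-0.026)],[np.float64(23.2),np.float64(-14.1),np.float64(13.3),np.float64(-0.026)],[np.float64(23.6),np.float64(-13.4),np.float64(13.3),np.float64(-0.026)],[np.float64(23.9),np.float64(-12.8),np.float64(13.4),np.float64(-0.026)],[np.float64(24.2),np.float64(-12.2),np.float64(13.3),np.float64(-0.026)],[np.float64(24.5),np.float64(-11.6),np.float64(13.4),np.float64(-0.027)],[np.float64(24.8),np.float64(-10.9),np.float64(13.3),np.float64(-0.026)],[np.float64(0.0),np.float64(-0.0),np.float64(28.3),np.float64(-0.0)]]
[[np.float64(0.0),np.float64(-0.0),np.float64(28.4),np.float64(-0.0)],[np.float64(0.0),np.float64(-0.0),np.float64(28.3),np.float64(-0.0)]]
```

Request:
move_arm:
  commands:
    - [[23, -15, 13, -0.026], [23, -14, 13, -0.026], [24, -13, 13, -0.026], [24, -13, 13, -0.026], [24, -12, 13, -0.026], [24, -12, 13, -0.026], [0, 0, 0, 0], [0, 0, 0, 0]]
  gripper: 60

```text
time: 2.77
tool_pos: [399.2, 256.7, 124.9]
tool_rot: [-2.431, -1.988, 0.003]
ft_force: [-0.6, 0.1, -1.0]
width: 0.654
gripper_force: 0.0
```

```bash
sed -i 's/r=\[round/r=[float(v) for v in (round/; s/,3)\]$/,3))]/' h.py; python3 - <<'E'
from h import *
print(pose())
plan([(394,283.5,80,80),(394,283.5,25,80)])
E
```

```text
[399.2 256.7 124.9  78.6]
[[12.6,-5.2,22.4,-0.013],[12.7,-5.1,22.5,-0.012],[0.0,-0.0,27.5,-0.0],[0.0,-0.0,27.5,-0.0]]
```

Request:
move_arm:
  commands:
    - [[13, -5, 22, -0.012], [13, -5, 23, -0.012], [0, 0, 25, 0], [0, 0, 20, 0], [0, 0, 0, 0], [0, 0, 0, 0]]

```text
time: 3.27
tool_pos: [396.0, 281.9, 35.6]
tool_rot: [2.412, 2.012, -0.003]
ft_force: [0.9, -0.5, 0.4]
width: 0.653
gripper_force: 0.0
```

```bash
python3 - <<'E'
from h import *
print(pose(),manip.read_state()["ft_force"])
t=manip.snapshot("top");s=manip.snapshot("scene")
a=crop(t[:,:,::-1],180,190,80,70,5);b=crop(s[:,:,::-1],260,245,80,70,5)
cv2.imwrite("pics/g.png",np.hstack([a,b]))
E
```

```text
[396.  281.9  35.6  79.7] [ 0.9 -0.5  0.4]
```

View pics/g.png

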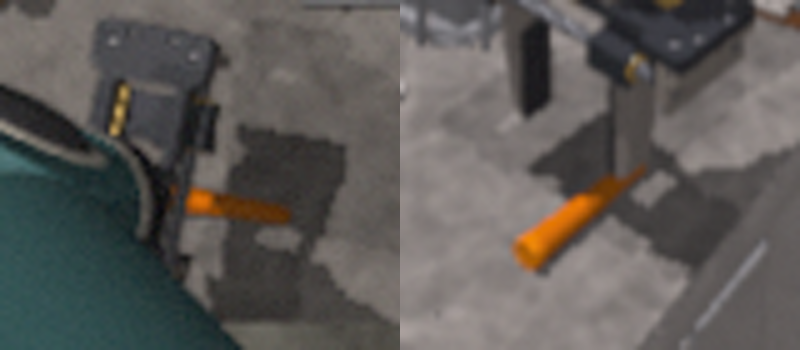

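The fingers straddle the tube near its middle (tube around (240,205) in the left half, (580,215) in the right half). I'll lower and grip.

Request:
move_arm:
  commands:
    - [[1, -2, 16, 0], [0, 0, 15, 0], [0, 0, 0, 0], [0, 0, 0, 0]]

```text
time: 3.7
tool_pos: [394.7, 284.5, 5.7]
tool_rot: [2.411, 2.013, 0.001]
ft_force: [-0.4, 0.0, -0.2]
width: 0.65
gripper_force: 0.0
```

Request:
move_arm:
  commands:
    - [[0, 0, 0, 0], [0, 0, 0, 0], [0, 0, 0, 0], [0, 0, 0, 0], [0, 0, 0, 0], [0, 0, 0, 0], [0, 0, 0, 0], [0, 0, 0, 0]]
  gripper: 0

```text
time: 4.37
tool_pos: [394.1, 284.5, 4.8]
tool_rot: [-2.411, -2.014, 0.0]
ft_force: [0.3, 0.1, 0.5]
width: 0.097
gripper_force: 0.0
```

Request:
move_arm:
  commands:
    - [[0, 0, 0, 0], [0, 0, 0, 0], [0, 0, 0, 0], [0, 0, 0, 0]]

```text
time: 4.7
tool_pos: [394.1, 284.5, 4.7]
tool_rot: [2.411, 2.014, -0.0]
ft_force: [-0.3, -0.4, -0.3]
width: 0.006
gripper_force: 0.0
```

```bash
python3 - <<'E'
from h import *
print(pose(),manip.read_state()["ft_force"])
t=manip.snapshot("top");s=manip.snapshot("scene")
a=crop(t[:,:,::-1],180,190,80,70,5);b=crop(s[:,:,::-1],260,245,80,70,5)
cv2.imwrite("pics/g2.png",np.hstack([a,b]))
E
```

```text
[394.1 284.5   4.7  79.7] [-0.3 -0.4 -0.3]
```

View pics/g2.png

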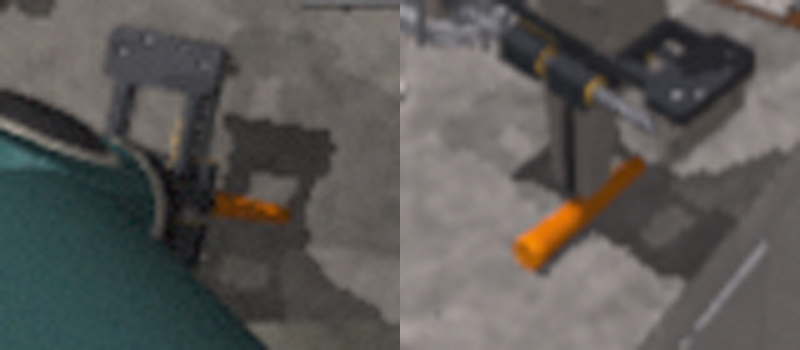

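The fingers shut without holding: in the right half they stand behind the tube, on its far side at about (575,195). I'll check the tube's position against the TCP.

```bash
python3 - <<'E'
from h import *
s=manip.read_state();print(s["width"])
for z in(4.7,23):
  for n in("scene","top"): print(z,n,pix(n,np.array([394.1,284.5,z])),[pix(n,np.array([394.1+d,284.5,z])) for d in(-18,18)])
im=manip.snapshot("scene")[:,:,::-1];x,y,w,h=275,265,50,40
hsv=cv2.cvtColor(im[y:y+h,x:x+w].copy(),cv2.COLOR_BGR2HSV);m=cv2.inRange(hsv,(3,150,60),(22,255,255))
for k in cv2.findContours(m,0,2)[0]:
    if cv2.contourArea(k)>8:
        r=cv2.minAreaRect(k);b=cv2.boxPoints(r)+[x,y];print(r[1],b.tolist(),onz("scene",*b.mean(0),10))
big=crop(im,270,255,50,50,12);cv2.imwrite("pics/g3.png",big)
E
```

```text
0.0023310168335776114
4.7 scene [295.7 287.8] [array([301.1, 290.3]), array([290.2, 285.4])]
4.7 top [220.9 230.1] [array([220.8, 235.9]), array([221.1, 224.2])]
23 scene [295.6 283.1] [array([301.2, 285.6]), array([290.2, 280.7])]
23 top [219.4 230.2] [array([219.2, 236.1]), array([219.5, 224.2])]
(6.466658592224121, 30.62371826171875) [[281.4585671424866, 294.2872943878174], [304.22099685668945, 273.80110454559326], [308.5469627380371, 278.60773277282715], [285.7845344543457, 299.09392166137695]] [395.7 285.4  10. ]
```

View pics/g3.png

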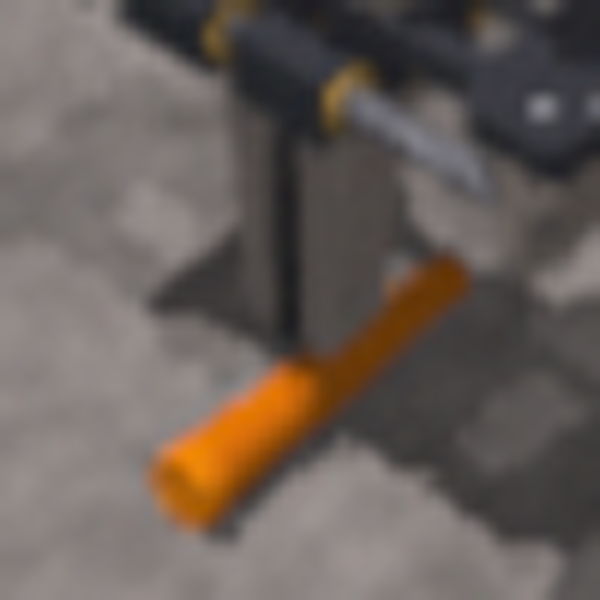

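The tube hasn't moved: the closed fingers are hovering above it. By the pixel rows, the tips stand about 20 mm higher than the reported TCP z. I'll open and feel downward in small steps.

Request:
move_arm:
  commands:
    - [[0, 0, 0, 0], [0, 0, 0, 0], [0, 0, 0, 0], [0, 0, 0, 0], [0, 0, 0, 0], [0, 0, 0, 0], [0, 0, 0, 0], [0, 0, 0, 0]]
  gripper: 50

```text
time: 5.52
tool_pos: [394.2, 284.5, 4.8]
tool_rot: [2.411, 2.014, 0.0]
ft_force: [0.5, -0.0, -0.0]
width: 0.54
gripper_force: 0.0
```

Request:
move_arm:
  commands:
    - [[0, 0, 2, 0], [0, 0, 2, 0], [0, 0, 0, 0], [0, 0, 0, 0]]

```text
time: 5.85
tool_pos: [394.0, 284.4, 0.5]
tool_rot: [-2.411, -2.014, 0.001]
ft_force: [-0.2, 0.0, -1.0]
width: 0.545
gripper_force: 0.0
```

Request:
move_arm:
  commands:
    - [[0, 0, 2, 0], [0, 0, 1, 0], [0, 0, 0, 0], [0, 0, 0, 0]]

```text
time: 6.18
tool_pos: [394.0, 284.5, -2.4]
tool_rot: [-2.411, -2.014, 0.0]
ft_force: [0.2, 0.1, 0.0]
width: 0.544
gripper_force: 0.0
```

Request:
move_arm:
  commands:
    - [[0, 0, 2, 0], [0, 0, 2, 0], [0, 0, 1, 0], [0, 0, 0, 0], [0, 0, 0, 0]]

```text
time: 6.6
tool_pos: [394.1, 284.5, -7.4]
tool_rot: [-2.411, -2.014, 0.0]
ft_force: [-0.9, -0.3, 0.4]
width: 0.545
gripper_force: 0.0
```

Request:
move_arm:
  commands:
    - [[0, 0, 2, 0], [0, 0, 2, 0], [0, 0, 0, 0], [0, 0, 0, 0]]

```text
time: 6.93
tool_pos: [394.0, 284.4, -11.4]
tool_rot: [-2.411, -2.014, 0.001]
ft_force: [0.0, 0.2, -0.5]
width: 0.544
gripper_force: 0.0
```

```bash
python3 - <<'E'
from h import *
print(pose(),manip.read_state()["ft_force"])
im=manip.snapshot("scene")[:,:,::-1]
cv2.imwrite("pics/g4.png",crop(im,270,255,50,50,12))
E
```

```text
[394.  284.4 -11.4  79.7] [ 0.   0.2 -0.5]
```

View pics/g4.png

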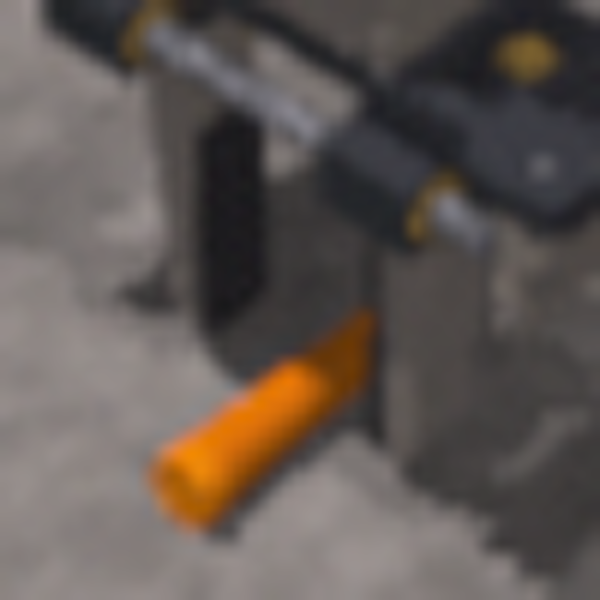

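The fingers now straddle the tube, with the right tip at crop (400,475), about 8–10 mm above the table. I'll go a little lower and close.

Request:
move_arm:
  commands:
    - [[0, 0, 2, 0], [0, 0, 1, 0], [0, 0, 0, 0], [0, 0, 0, 0]]

```text
time: 7.32
tool_pos: [394.1, 284.5, -14.3]
tool_rot: [-2.411, -2.014, 0.0]
ft_force: [-0.4, -0.4, 0.6]
width: 0.549
gripper_force: 0.0
```

Request:
move_arm:
  commands:
    - [[0, 0, 1, 0], [0, 0, 1, 0], [0, 0, 0, 0], [0, 0, 0, 0]]

```text
time: 7.65
tool_pos: [394.1, 284.5, -16.3]
tool_rot: [2.411, 2.014, -0.0]
ft_force: [-0.5, -0.1, 0.7]
width: 0.548
gripper_force: 0.0
```

Request:
move_arm:
  commands:
    - [[0, 0, 0, 0], [0, 0, 0, 0], [0, 0, 0, 0], [0, 0, 0, 0], [0, 0, 0, 0], [0, 0, 0, 0], [0, 0, 0, 0], [0, 0, 0, 0]]
  gripper: 0

```text
time: 8.32
tool_pos: [394.2, 284.5, -16.2]
tool_rot: [2.411, 2.014, 0.0]
ft_force: [0.2, 0.4, -0.1]
width: 0.172
gripper_force: 29.9
```

Gripped at 15.8 mm with 30 N. Reported z sits about 24 mm below the tube axis. Next: lift and carry to the jig.

```bash
python3 - <<'E'
from h import *
print(W(32,0,150,45.3))
plan([(394,284,60,79.7),(480,-60,200,60),W(32,0,150,45.3)])
E
```

```text
[np.float64(518.8468736561452), np.float64(-379.09087895714356), 150, 45.3]
[[-0.2,-0.0,-25.4,0.0],[-0.2,-0.0,-25.4,0.0],[-0.2,-0.1,-25.4,0.001],[-26.9,12.2,-11.7,0.029],[-26.6,13.0,-11.7,0.029],[-26.2,13.7,-11.7,0.029],[-25.7,14.5,-11.7,0.028],[-25.3,15.2,-11.7,0.029]]
[[-24.9,15.9,-11.6,0.028],[-24.4,16.6,-11.7,0.029],[-24.0,17.3,-11.6,0.028],[-23.4,18.0,-11.7,0.029],[-22.9,18.6,-11.6,0.028],[-22.4,19.3,-11.7,0.029],[-21.9,20.0,-11.6,0.028],[-25.7,19.3,5.0,0.026]]
[[-25.2,20.0,5.0,0.026],[-24.7,20.6,5.0,0.026],[-24.1,21.2,5.0,0.026],[-23.5,21.9,5.0,0.026],[-23.0,22.5,5.0,0.025],[-22.4,23.0,5.0,0.026],[-21.8,23.6,5.0,0.025],[-21.2,24.2,5.0,0.026]]
[[-20.6,24.6,5.0,0.025]]
```

Request:
move_arm:
  commands:
    - [[0, 0, -25, 0], [0, 0, -25, 0], [0, 0, -26, 0], [-27, 12, -12, 0.029], [-27, 13, -12, 0.029], [-26, 14, -12, 0.029], [-26, 14, -12, 0.029], [-25, 15, -12, 0.029]]

```text
time: 8.98
tool_pos: [429.4, 139.6, 120.3]
tool_rot: [2.552, 1.832, -0.0]
ft_force: [0.4, 0.4, -0.3]
width: 0.173
gripper_force: 29.9
```

Request:
move_arm:
  commands:
    - [[-25, 16, -12, 0.028], [-24, 17, -12, 0.029], [-24, 17, -12, 0.028], [-23, 18, -12, 0.029], [-23, 19, -12, 0.028], [-22, 19, -12, 0.029], [-22, 20, -12, 0.028], [-26, 19, 0, 0.026]]

```text
time: 9.65
tool_pos: [485.7, -92.0, 206.2]
tool_rot: [2.738, 1.534, 0.005]
ft_force: [0.6, -0.3, -0.1]
width: 0.177
gripper_force: 29.9
```

Request:
move_arm:
  commands:
    - [[-25, 20, 0, 0.026], [-25, 21, 0, 0.026], [-24, 21, 0, 0.026], [-24, 22, 0, 0.026], [-23, 22, 0, 0.026], [-22, 23, 0, 0.026], [0, 0, 0, 0], [0, 0, 0, 0]]

```text
time: 10.32
tool_pos: [506.2, -283.9, 203.1]
tool_rot: [-2.853, -1.313, 0.001]
ft_force: [-0.1, 0.5, 0.5]
width: 0.174
gripper_force: 29.9
```

```bash
python3 - <<'E'
from h import *
s=manip.read_state();print(pose(),s["width"],s["gripper_force"],s["time"])
plan([W(32,0,150,45.3)])
E
```

```text
[ 506.2 -283.9  203.1   49.4] 0.1744613846233175 29.939329674525652 10.3167
[[-16.0,17.9,13.3,0.018],[-15.7,18.2,13.3,0.018],[-15.4,18.4,13.2,0.018],[-15.0,18.7,13.3,0.018]]
```

Request:
move_arm:
  commands:
    - [[-16, 18, 9, 0.018], [-16, 18, 9, 0.018], [-15, 18, 9, 0.018], [-15, 19, 9, 0.018], [0, 0, 0, 0], [0, 0, 0, 0], [0, 0, 0, 0]]

```text
time: 10.9
tool_pos: [520.4, -374.8, 167.9]
tool_rot: [-2.895, -1.218, -0.001]
ft_force: [0.2, 0.1, -0.3]
width: 0.172
gripper_force: 29.9
```

```bash
cat > look.py <<'E'
from h import *
import sys
t=manip.snapshot("top")[:,:,::-1];s=manip.snapshot("scene")[:,:,::-1]
st=manip.read_state();print(pose(),st["width"],st["time"])
cv2.imwrite(sys.argv[1],np.hstack([cv2.resize(crop(t,385,150,90,100,4),(360,400)),crop(s,325,110,90,85,5)[:400,:440]]))
E
python3 look.py pics/p1.png
python3 - <<'E'
from h import *
im=manip.snapshot("scene")[:,:,::-1];x,y,w,h=325,110,90,80
m=cv2.inRange(cv2.cvtColor(im[y:y+h,x:x+w].copy(),cv2.COLOR_BGR2HSV),(3,150,60),(22,255,255))
for k in cv2.findContours(m,0,2)[0]:
    if cv2.contourArea(k)>8:
        r=cv2.minAreaRect(k);print(r[1],(cv2.boxPoints(r)+[x,y]).tolist())
p=pose()
print("expected tube centre px",pix("scene",np.r_[p[:2],p[2]+24]))
for e in(49,-49): print(pix("scene",np.r_[p[0]+e*np.cos(np.radians(p[3])),p[1]+e*np.sin(np.radians(p[3])),p[2]+24]))
E
```

```text
[ 520.6 -375.   168.5   45.7] 0.17511326961693163 11.0
(5.0, 10.0) [[350.0, 126.0], [360.0, 126.0], [360.0, 131.0], [350.0, 131.0]]
expected tube centre px [361.6 128.4]
[349.1 129.6]
[373.9 127.1]
```

View pics/p1.png

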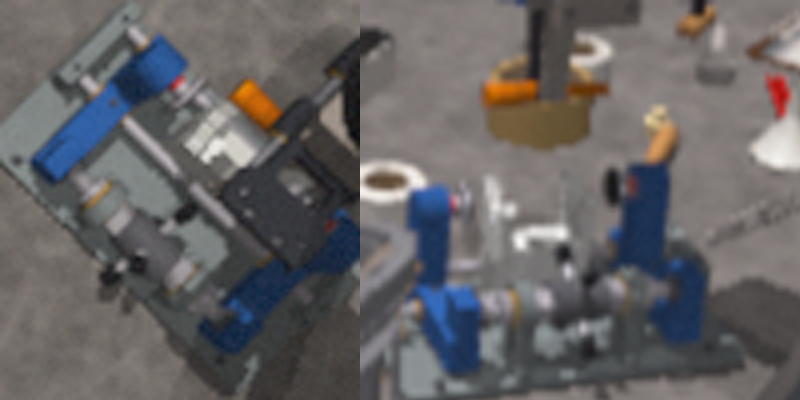

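The tube hangs over the vees lengthwise along the jig, with its left end at scene px (350,128) as predicted. Centring and lowering.

```bash
python3 - <<'E'
from h import *
plan([W(32,0,150,45.3),W(32,0,86,45.3)],22)
E
```

```text
[[-3.8,1.4,18.6,0.006],[0.0,-0.0,21.3,-0.0],[0.0,-0.0,21.4,-0.0],[0.0,-0.0,21.3,-0.0]]
```

Request:
move_arm:
  commands:
    - [[-4, 1, 19, 0.006], [0, 0, 21, 0], [0, 0, 21, 0], [0, 0, 19, 0], [0, 0, 0, 0], [0, 0, 0, 0], [0, 0, 0, 0]]

```text
time: 11.63
tool_pos: [518.7, -380.7, 89.3]
tool_rot: [2.899, 1.206, 0.002]
ft_force: [0.6, 0.2, 0.3]
width: 0.172
gripper_force: 29.9
```

Request:
move_arm:
  commands:
    - [[0, 0, 2, 0], [0, 0, 2, 0], [0, 0, 0, 0], [0, 0, 0, 0]]

```text
time: 11.97
tool_pos: [517.8, -380.9, 84.2]
tool_rot: [2.901, 1.205, 0.0]
ft_force: [-0.6, -1.1, -0.8]
width: 0.173
gripper_force: 29.9
```

Request:
move_arm:
  commands:
    - [[0, 0, 2, 0], [0, 0, 0, 0], [0, 0, 0, 0]]

```text
time: 12.22
tool_pos: [517.9, -380.9, 82.8]
tool_rot: [2.9, 1.205, 0.0]
ft_force: [-0.9, 1.6, 5.6]
width: 0.174
gripper_force: 29.9
```

Request:
move_arm:
  commands:
    - [[0, 0, 0, 0], [0, 0, 0, 0], [0, 0, 0, 0], [0, 0, 0, 0], [0, 0, 0, 0]]
  gripper: 36

```text
time: 12.63
tool_pos: [517.5, -380.8, 81.5]
tool_rot: [-2.901, -1.205, 0.0]
ft_force: [-0.5, -0.1, -0.3]
width: 0.389
gripper_force: 0.0
```

Request:
move_arm:
  commands:
    - [[0, 0, -8, 0], [0, 0, -25, 0], [0, 0, -30, 0], [0, 0, -25, 0], [0, 0, 0, 0]]

```text
time: 13.05
tool_pos: [520.9, -382.6, 176.3]
tool_rot: [2.893, 1.202, 0.009]
ft_force: [0.7, -0.7, 0.5]
width: 0.392
gripper_force: 0.0
```

```bash
cat > meas.py <<'E'
from h import *
def parts(name,im,box,lo,hi,amin=4):
    x,y,w,h=box;m=cv2.inRange(cv2.cvtColor(np.ascontiguousarray(im[y:y+h,x:x+w]),cv2.COLOR_RGB2HSV),lo,hi)
    for k in cv2.findContours(m,0,2)[0]:
        if cv2.contourArea(k)>=amin:
            r=cv2.minAreaRect(k);print(name,"area",cv2.contourArea(k),"c",np.array(r[0])+[x,y],"wh",np.array(r[1]),"box",(cv2.boxPoints(r)+[x,y]).round(1).tolist())
if __name__=="__main__":
    t=manip.snapshot("top");s=manip.snapshot("scene");st=manip.read_state();print(pose(),st["width"],st["time"])
    parts("tube top",t,(385,150,90,95),(4,150,60),(22,255,255))
    parts("tube scene",s,(335,140,55,28),(4,150,60),(22,255,255))
    for n,b,im in(("top",(385,150,105,95),t),("scene",(335,135,60,35),s)):
        parts("red "+n,im,b,(165,110,60),(180,255,255),0);parts("red0 "+n,im,b,(0,150,60),(3,255,255),0)
    cv2.imwrite("pics/now_top.png",t[:,:,::-1]);cv2.imwrite("pics/now_scene.png",s[:,:,::-1])
E
python3 meas.py; python3 - <<'E'
from h import *
for e in(-49,0,49): print("expected tube",pix("scene",np.array(W(32,e,106,0)[:3])),pix("top",np.array(W(32,e,106,0)[:3])))
E
```

```text
[ 518.3 -381.2  171.4   45.1] 0.3899963235928954 13.15
tube top area 86.5 c [442.8 183.8] wh [19.1  5.7] box [[434.0, 179.0], [438.0, 175.0], [451.5, 188.5], [447.5, 192.5]]
tube scene area 32.0 c [362.  148.9] wh [ 3.1 24.2] box [[349.8, 148.0], [374.0, 146.7], [374.2, 149.7], [350.0, 151.1]]
red top area 0.0 c [428. 171.] wh [0. 0.] box [[428.0, 171.0], [428.0, 171.0], [428.0, 171.0], [428.0, 171.0]]
red top area 0.0 c [429.5 169. ] wh [1. 0.] box [[430.0, 169.0], [430.0, 169.0], [429.0, 169.0], [429.0, 169.0]]
red0 top area 0.0 c [429. 170.] wh [0. 0.] box [[429.0, 170.0], [429.0, 170.0], [429.0, 170.0], [429.0, 170.0]]
red scene area 0.0 c [343.  150.5] wh [1. 0.] box [[343.0, 151.0], [343.0, 151.0], [343.0, 150.0], [343.0, 150.0]]
red scene area 0.0 c [379.  146.5] wh [1. 0.] box [[379.0, 147.0], [379.0, 147.0], [379.0, 146.0], [379.0, 146.0]]
expected tube [372.5 147.4] [460.1 200.3]
expected tube [360.6 148.7] [447.6 188.1]
expected tube [348.4 150.1] [435.1 175.8]
```

The tube lies in both vees: scene ends at px (350,149.5) and (374,148). Now I'll find the spoke angle from the initial pictures.

```bash
python3 - <<'E'
from h import *
T=lambda q:(q-[377,145]+.5)*5-.5
S=lambda q:(q-[325,135]+.5)*8-.5
for a in range(-60,31,10):
    print(a,end=': ')
    for k in range(4):
        f=np.radians(a+90*k);P=np.array(W(-55-40*np.sin(f),0,64+40*np.cos(f),0)[:3]);print(a+90*k,T(pix("top",P)).round(),S(pix("scene",P)).round(),end=' | ')
    print()
print("axis",T(pix("top",np.array(W(-55,0,64,0)[:3]))),S(pix("scene",np.array(W(-55,0,64,0)[:3]))))
b=cv2.imread("pics/c2.png");a=cv2.imread("pics/c1.png")
for n,im,(x,y,w,h) in(("c2",b,(300,180,110,200)),("c1",a,(150,260,150,160))):
    m=(im[y:y+h,x:x+w].max(2)<62).astype(np.uint8)
    for k in cv2.findContours(m,0,2)[0]:
        if cv2.contourArea(k)>60: r=cv2.minAreaRect(k);print(n,np.array(r[0])+[x,y],np.array(r[1]),cv2.contourArea(k))
E
```

```text
-60: -60 [279. 285.] [322. 206.] | 30 [219. 352.] [366. 236.] | 120 [178. 371.] [367. 354.] | 210 [236. 307.] [323. 321.] | 
-50: -50 [277. 289.] [326. 200.] | 40 [210. 359.] [370. 250.] | 130 [180. 367.] [363. 360.] | 220 [244. 300.] [320. 308.] | 
-40: -40 [273. 295.] [331. 196.] | 50 [202. 365.] [373. 265.] | 140 [184. 361.] [358. 364.] | 230 [252. 294.] [317. 294.] | 
-30: -30 [269. 302.] [336. 194.] | 60 [195. 370.] [375. 280.] | 150 [189. 354.] [353. 365.] | 240 [259. 289.] [315. 279.] | 
-20: -20 [262. 309.] [341. 195.] | 70 [189. 374.] [376. 295.] | 160 [195. 347.] [348. 363.] | 250 [266. 285.] [314. 265.] | 
-10: -10 [255. 318.] [346. 199.] | 80 [184. 376.] [376. 310.] | 170 [202. 339.] [342. 359.] | 260 [271. 282.] [314. 251.] | 
0: 0 [247. 326.] [352. 205.] | 90 [180. 377.] [375. 323.] | 180 [210. 331.] [337. 352.] | 270 [275. 281.] [315. 237.] | 
10: 10 [238. 335.] [357. 213.] | 100 [178. 377.] [373. 336.] | 190 [218. 323.] [332. 344.] | 280 [278. 281.] [316. 225.] | 
20: 20 [228. 344.] [362. 224.] | 110 [177. 375.] [370. 346.] | 200 [227. 315.] [327. 333.] | 290 [279. 282.] [319. 215.] | 
30: 30 [219. 352.] [366. 236.] | 120 [178. 371.] [367. 354.] | 210 [236. 307.] [323. 321.] | 300 [279. 285.] [322. 206.] | 
axis [227.7 328.8] [344.3 279.6]
c2 [364.6 360.9] [34.7 39. ] 936.0
c2 [350.2 300.7] [39.1 86. ] 1551.5
c2 [367.  247.5] [19.1 29. ] 421.0
c2 [325.  207.5] [17.  19.2] 262.0
c1 [239.9 396.1] [33.9 19.7] 378.5
c1 [177.7 368.9] [29.1 28.2] 540.0
c1 [201.8 349.4] [75.1 25.6] 908.5
c1 [273.3 289.8] [18.4 33.2] 501.5
```

The spokes fit −55°/35°/125°, so θ₀ ≈ 3.75 rad, the only value in range. Plan: five full pushes of the front-upper spoke (to about 120° each) and a sixth stopped at 90° gives θ ≈ 12.5. First I'll turn the closed fingers across the sleeve.

```bash
python3 - <<'E'
from h import *
plan([W(-47,0,150,135.3)])
E
```

```text
[[0.1,-5.7,1.5,-0.112],[0.8,-5.7,1.5,-0.112],[1.4,-5.6,1.5,-0.112],[2.0,-5.4,1.5,-0.113],[2.6,-5.1,1.5,-0.112],[3.1,-4.8,1.5,-0.113],[3.7,-4.4,1.6,-0.112],[4.1,-4.0,1.5,-0.113]]
[[4.5,-3.5,1.6,-0.112],[4.9,-2.9,1.5,-0.113],[5.2,-2.4,1.6,-0.112],[5.4,-1.7,1.5,-0.113],[5.6,-1.1,1.6,-0.112],[5.7,-0.6,1.5,-0.113]]
```

Request:
move_arm:
  commands:
    - [[0, -6, 1, -0.112], [1, -6, 1, -0.112], [1, -6, 2, -0.112], [2, -5, 2, -0.112], [3, -5, 2, -0.112], [3, -5, 2, -0.112], [4, -4, 2, -0.112], [4, -4, 2, -0.112]]
  gripper: 0

```text
time: 13.82
tool_pos: [484.6, -346.2, 154.2]
tool_rot: [-2.084, -2.347, 0.0]
ft_force: [-0.0, 0.1, -0.8]
width: 0.003
gripper_force: 0.0
```

Request:
move_arm:
  commands:
    - [[5, -4, 1, -0.112], [5, -3, 1, -0.112], [5, -2, 2, -0.113], [5, -2, 2, -0.113], [6, -1, 1, -0.113], [6, -1, 1, -0.113], [0, 0, 0, 0], [0, 0, 0, 0]]

```text
time: 14.48
tool_pos: [460.2, -321.9, 146.8]
tool_rot: [-1.201, -2.901, -0.001]
ft_force: [0.6, 0.6, 0.0]
width: 0.007
gripper_force: 0.0
```

```bash
cat > jp.py <<'E'
from h import *
p=pose();d=p[:2]-_j[:2];c,s=np.cos(_j[2]),np.sin(_j[2])
st=manip.read_state()
print("p",-55-(d[0]*c+d[1]*s),"y",-d[0]*s+d[1]*c,"z",p[2]-45,"phi",p[3],"w",st["width"],"f",st["ft_force"],st["time"])
E
python3 jp.py
```

```text
Traceback (most recent call last):
  File "jp.py", line 2, in <module>
    p=pose();d=p[:2]-_j[:2];c,s=np.cos(_j[2]),np.sin(_j[2])
                     ^^
NameError: name '_j' is not defined
```

```bash
sed -i 's/^from h import \*/from h import *\nfrom h import _j/' jp.py; python3 jp.py
```

```text
p -5.0710388005235885 y -0.49505190382046393 z 101.8095242799852 phi 135.01365463632106 w 0.006646068894017904 f [0.6 0.6 0. ] 14.4833
```

Request:
move_arm:
  commands:
    - [[-3, 0, 30, 0.005], [0, 0, 26, 0], [0, 0, 10, 0], [0, 0, 0, 0], [0, 0, 0, 0]]

```text
time: 14.9
tool_pos: [463.4, -324.0, 81.8]
tool_rot: [-1.205, -2.9, -0.001]
ft_force: [0.8, 0.1, 0.1]
width: 0.005
gripper_force: 0.0
```

Request:
move_arm:
  commands:
    - [[10, 0, 1, 0], [10, 0, 4, 0], [8, 0, 6, 0], [7, 0, 8, 0], [0, 0, 0, 0]]

```text
time: 15.32
tool_pos: [437.8, -298.6, 63.1]
tool_rot: [1.203, 2.901, -0.001]
ft_force: [1.0, 0.9, 1.2]
width: 0.003
gripper_force: 0.3
```

```bash
python3 jp.py
```

```text
p 27.171330446960482 y 0.31755700032548617 z 18.13446819835014 phi 134.94309436465852 w 0.0032502156734354162 f [1.  0.9 1.2] 15.3167
```

Request:
move_arm:
  commands:
    - [[8, 0, 10, 0], [8, 0, 9, 0], [3, 0, 12, 0], [0, 0, 0, 0]]

```text
time: 15.65
tool_pos: [425.1, -286.2, 31.8]
tool_rot: [1.204, 2.901, -0.001]
ft_force: [-0.2, 0.6, -0.4]
width: 0.006
gripper_force: 0.3
```

Request:
move_arm:
  commands:
    - [[5, 0, -5, 0], [0, 0, -38, 0], [0, 0, -33, 0], [0, 0, -30, 0], [0, 0, 0, 0], [0, 0, 0, 0]]

```text
time: 16.15
tool_pos: [421.9, -282.9, 139.9]
tool_rot: [1.204, 2.899, -0.003]
ft_force: [-0.0, -0.2, 0.2]
width: 0.001
gripper_force: 0.0
```

```bash
python3 jp.py; cat > spk.py <<'E'
from h import *
s=manip.snapshot("scene")[:,:,::-1]
b=crop(s,325,135,80,60,8);x,y,w,h=290,170,130,210
m=(b[y:y+h,x:x+w].max(2)<62).astype(np.uint8)
for k in cv2.findContours(m,0,2)[0]:
    if cv2.contourArea(k)>60: r=cv2.minAreaRect(k);print(np.array(r[0])+[x,y],np.array(r[1]),cv2.contourArea(k))
cv2.imwrite("pics/s1.png",b)
E
python3 spk.py
```

```text
p 49.561528256302154 y 0.3501714509281513 z 94.88852952445225 phi 134.894302046653 w 0.0013999108283634827 f [-0.  -0.2  0.2] 16.15
[369. 353.] [38. 32.] 868.0
[415.5 331. ] [ 7. 46.] 235.0
[350.3 300. ] [47.5 89.5] 2165.0
[364. 233.] [30. 22.] 513.0
[321.6 212.5] [15.6 21.8] 259.5
```

```bash
cat > pads.py <<'E'
from h import *
def cen(im,b):  # column centroid of blue in each carriage head
    x,y,w,h=b;c=im[y:y+h,x:x+w].astype(float);wt=np.clip(c[:,:,2]-1.2*c[:,:,0]-10,0,None);u=np.arange(w)+x
    return (wt.sum(0)*u).sum()/wt.sum()
old=cv2.imread("pics/scene0.png")[:,:,::-1];new=manip.snapshot("scene")
for n,b in(("L",(331,146,16,18)),("R",(374,141,18,12))):
    print(n,cen(old,b),cen(new,b))
E
python3 pads.py
```

```text
L 338.817441944585 339.3135951455649
R 382.7398686205154 383.25316263919404
```

```bash
cat > pads.py <<'E'
from h import *
import sys
def edges(im,y0,y1,x0,x1):
    c=im[y0:y1,x0:x1].astype(float);p=(c[:,:,2]-c[:,:,0]).mean(0);t=p.max()/2;i=np.where(p>t)[0]
    f=lambda a,b:a+(t-p[a])/(p[b]-p[a])*(b-a)
    return x0+f(i[0]-1,i[0]),x0+f(i[-1]+1,i[-1])
def red(im,y0,y1,x0,x1):
    c=im[y0:y1,x0:x1].astype(float);w=np.clip(c[:,:,0]-1.5*np.maximum(c[:,:,1],c[:,:,2]),0,None);return w.sum(),(w.sum(0)*np.arange(x0,x1)).sum()/max(w.sum(),1e-9)
ims=[cv2.imread(f)[:,:,::-1] for f in("pics/scene0.png","pics/now_scene.png")]+[manip.snapshot("scene")]
for im in ims: print("L",edges(im,149,161,330,350),"R",edges(im,145,158,374,395),"redL",red(im,146,155,338,349),"redR",red(im,142,151,373,385))
E
python3 pads.py
```

```text
L (np.float64(335.0110701107011), np.float64(342.2747989276139)) R (np.float64(379.57866666666666), np.float64(386.06082725060827)) redL (np.float64(0.0), np.float64(0.0)) redR (np.float64(42.0), np.float64(379.0))
L (np.float64(335.0), np.float64(342.2705248990579)) R (np.float64(379.4490740740741), np.float64(385.9009584664537)) redL (np.float64(0.0), np.float64(0.0)) redR (np.float64(77.0), np.float64(375.1363636363636))
L (np.float64(335.5), np.float64(342.87666666666667)) R (np.float64(380.2306338028169), np.float64(385.4599567099567)) redL (np.float64(0.0), np.float64(0.0)) redR (np.float64(0.0), np.float64(0.0))
```

The left carriage moved in by about 0.6 px, as expected for one stroke, so the sleeve turns. On to the next strokes.

Request:
move_arm:
  commands:
    - [[-29, 0, 15, 0], [-29, 0, 15, 0.005], [0, 0, 29, 0], [10, 0, 1, 0], [10, 0, 4, 0], [8, 0, 6, 0], [7, 0, 8, 0], [8, 0, 10, 0]]

```text
time: 16.97
tool_pos: [433.2, -293.6, 50.6]
tool_rot: [1.21, 2.895, -0.002]
ft_force: [3.0, -4.0, 4.3]
width: 0.006
gripper_force: 2.1
```

Request:
move_arm:
  commands:
    - [[8, 0, 9, 0], [3, 0, 12, 0], [0, 0, 0, 0], [0, 0, 0, 0]]

```text
time: 17.3
tool_pos: [422.9, -283.6, 28.3]
tool_rot: [-1.209, -2.896, -0.001]
ft_force: [0.5, -0.6, 0.2]
width: 0.003
gripper_force: 0.0
```

```bash
python3 jp.py
```

```text
p 48.42337654693466 y 0.5211212055592611 z -16.699458254779138 phi 134.67248115398874 w 0.002955005638897698 f [ 0.5 -0.6  0.2] 17.3
```

Request:
move_arm:
  commands:
    - [[5, 0, -5, 0], [0, 0, -38, 0], [0, 0, -37, -0.008], [-31, 0, 0, 0], [-31, 0, 0, 0], [0, 0, 28, 0], [10, 0, 1, 0], [10, 0, 4, 0]]

```text
time: 17.97
tool_pos: [449.8, -310.4, 75.4]
tool_rot: [-1.199, -2.902, -0.001]
ft_force: [2.4, -3.9, -0.3]
width: 0.004
gripper_force: 2.0
```

Request:
move_arm:
  commands:
    - [[9, 0, 6, 0], [7, 0, 8, 0], [8, 0, 10, 0], [8, 0, 9, 0], [4, 0, 13, 0], [0, 0, 0, 0], [0, 0, 0, 0]]

```text
time: 18.55
tool_pos: [423.7, -284.2, 29.5]
tool_rot: [-1.198, -2.901, -0.001]
ft_force: [0.2, 0.3, -0.1]
width: 0.002
gripper_force: 0.0
```

```bash
python3 jp.py
```

```text
p 47.40905633464851 y 0.6107364475328438 z -15.496316719339745 phi 135.12210171208588 w 0.0023914448129073876 f [ 0.2  0.3 -0.1] 18.55
```

Request:
move_arm:
  commands:
    - [[5, 0, -5, 0], [0, 0, -38, 0], [0, 0, -37, 0], [-30, 0, 0, 0], [-31, 0, 0, 0], [0, 0, 28, 0], [10, 0, 1, 0], [10, 0, 4, 0]]

```text
time: 19.22
tool_pos: [449.8, -310.3, 76.4]
tool_rot: [-1.199, -2.902, -0.001]
ft_force: [2.4, -3.8, 0.0]
width: 0.005
gripper_force: 2.1
```

Request:
move_arm:
  commands:
    - [[9, 0, 6, 0], [7, 0, 8, 0], [8, 0, 10, 0], [8, 0, 9, 0], [4, 0, 12, 0], [0, 0, 0, 0], [0, 0, 0, 0]]

```text
time: 19.8
tool_pos: [423.7, -284.3, 31.6]
tool_rot: [-1.198, -2.901, -0.001]
ft_force: [-0.5, 0.9, 0.9]
width: 0.004
gripper_force: 0.0
```

```bash
python3 jp.py; python3 pads.py
```

```text
p 47.30556164115265 y 0.606806954631999 z -13.36893354036766 phi 135.12508622617827 w 0.004173536828484859 f [-0.5  0.9  0.9] 19.8
L (np.float64(335.0110701107011), np.float64(342.2747989276139)) R (np.float64(379.57866666666666), np.float64(386.06082725060827)) redL (np.float64(0.0), np.float64(0.0)) redR (np.float64(42.0), np.float64(379.0))
L (np.float64(335.0), np.float64(342.2705248990579)) R (np.float64(379.4490740740741), np.float64(385.9009584664537)) redL (np.float64(0.0), np.float64(0.0)) redR (np.float64(77.0), np.float64(375.1363636363636))Traceback (most recent call last):
  File "pads.py", line 10, in <module>
    for im in ims: print("L",edges(im,149,161,330,350),"R",edges(im,145,158,374,395),"redL",red(im,146,155,338,349),"redR",red(im,142,151,373,385))
                                                           ~~~~~^^^^^^^^^^^^^^^^^^^^
  File "pads.py", line 6, in edges
    return x0+f(i[0]-1,i[0]),x0+f(i[-1]+1,i[-1])
                ~^^^
IndexError: index 0 is out of bounds for axis 0 with size 0
```

Request:
move_arm:
  commands:
    - [[5, 0, -5, 0], [0, 0, -38, 0], [0, 0, -37, 0], [-30, 0, 0, 0], [-31, 0, 0, 0], [0, 0, 29, 0], [10, 0, 2, 0], [10, 0, 4, 0]]

```text
time: 20.52
tool_pos: [450.0, -310.9, 76.3]
tool_rot: [-1.2, -2.903, -0.0]
ft_force: [3.4, -4.7, -0.3]
width: 0.007
gripper_force: 2.3
```

Request:
move_arm:
  commands:
    - [[9, 0, 6, 0], [7, 0, 8, 0], [8, 0, 10, 0], [8, 0, 9, 0], [4, 0, 12, 0], [0, 0, 0, 0], [0, 0, 0, 0]]

```text
time: 21.1
tool_pos: [423.7, -284.1, 31.5]
tool_rot: [-1.198, -2.901, -0.001]
ft_force: [-0.3, -0.3, 0.5]
width: 0.004
gripper_force: 0.0
```

```bash
python3 jp.py
```

```text
p 47.415292297216155 y 0.6820857967050884 z -13.456134145827686 phi 135.12478710632632 w 0.004100159120053604 f [-0.3 -0.3  0.5] 21.1
```

Request:
move_arm:
  commands:
    - [[5, 0, -5, 0], [0, 0, -38, 0], [0, 0, -38, 0], [0, 0, -30, 0], [0, 0, 0, 0], [0, 0, 0, 0]]

```text
time: 21.6
tool_pos: [422.0, -282.4, 144.6]
tool_rot: [1.199, 2.901, -0.003]
ft_force: [-0.7, -0.8, -0.4]
width: 0.004
gripper_force: 0.0
```

```bash
python3 jp.py; python3 spk.py; python3 pads.py; python3 meas.py
```

```text
p 49.845085677295856 y 0.7134918922030806 z 99.63624976690011 phi 135.0756461556374 w 0.003772754238943155 f [-0.7 -0.8 -0.4] 21.6
[366.3 353.3] [41.8 28.9] 866.0
[415.5 323.5] [31.  7.] 166.5
[350.4 300.4] [46.7 88.6] 2061.0
[366.  231.5] [35. 26.] 661.0
[321.5 212.9] [16.7 21.7] 279.0
L (np.float64(335.0110701107011), np.float64(342.2747989276139)) R (np.float64(379.57866666666666), np.float64(386.06082725060827)) redL (np.float64(0.0), np.float64(0.0)) redR (np.float64(42.0), np.float64(379.0))
L (np.float64(335.0), np.float64(342.2705248990579)) R (np.float64(379.4490740740741), np.float64(385.9009584664537)) redL (np.float64(0.0), np.float64(0.0)) redR (np.float64(77.0), np.float64(375.1363636363636))
L (np.float64(337.69102564102565), np.float64(346.10820045558086)) R (np.float64(379.61878453038673), np.float64(382.6476793248945)) redL (np.float64(0.0), np.float64(0.0)) redR (np.float64(0.0), np.float64(0.0))
[ 420.5 -281.5  141.5  135.1] 0.006507464922851768 21.8
tube top area 98.0 c [443.5 185. ] wh [23.3  6.4] box [[433.0, 179.0], [437.5, 174.5], [454.0, 191.0], [449.5, 195.5]]
tube scene area 30.0 c [360. 149.] wh [ 3.  20.2] box [[349.9, 148.0], [370.0, 147.0], [370.2, 150.0], [350.0, 151.0]]
```

θ ≈ 11.5 is confirmed by the spoke angle and about 14.7 mm of carriage travel. Last push of about 60°.

Request:
move_arm:
  commands:
    - [[-29, 0, 17, 0], [-29, 0, 18, 0], [0, 0, 28, 0], [10, 0, 2, 0], [10, 0, 4, 0], [8, 0, 6, 0], [7, 0, 8, 0], [8, 0, 9, 0]]

```text
time: 22.47
tool_pos: [434.0, -294.1, 51.8]
tool_rot: [1.198, 2.898, -0.002]
ft_force: [2.8, -3.5, 3.4]
width: 0.007
gripper_force: 2.5
```

Request:
move_arm:
  commands:
    - [[0, 0, 0, 0], [0, 0, 0, 0]]

```text
time: 22.63
tool_pos: [431.2, -291.6, 50.6]
tool_rot: [-1.198, -2.902, -0.001]
ft_force: [1.1, 0.2, 0.6]
width: 0.007
gripper_force: 0.0
```

```bash
python3 jp.py
```

```text
p 36.78494907866383 y 0.6566678566428195 z 5.587325327709166 phi 135.13871198229438 w 0.007122801569406335 f [1.1 0.2 0.6] 22.6333
```

Now a≈90° (θ ≈ 12.55). I'll retreat straight up and clear, then look.

Request:
move_arm:
  commands:
    - [[0, 0, -20, 0], [0, 0, -35, 0], [0, 0, -35, 0], [30, 0, -30, 0], [35, 0, -10, 0], [35, 0, 0, 0], [0, 0, 0, 0], [0, 0, 0, 0]]

```text
time: 23.3
tool_pos: [360.4, -221.8, 180.6]
tool_rot: [-1.198, -2.903, 0.004]
ft_force: [-0.1, 0.6, -0.8]
width: 0.005
gripper_force: 0.0
```

```bash
python3 jp.py; python3 spk.py; python3 pads.py|tail -1; python3 - <<'E'
from h import *
t=manip.snapshot("top")[:,:,::-1];s=manip.snapshot("scene")[:,:,::-1]
cv2.imwrite("pics/final.png",np.hstack([crop(t,405,150,66,80,6)[:480,:396],crop(s,332,132,66,80,6)[:480,:396]]))
E
```

```text
p 136.24343771682794 y 0.5707350639794413 z 135.6186152320637 phi 135.13915095761794 w 0.0054487339542661885 f [-0.1  0.6 -0.8] 23.3
[343.4 361. ] [27.1 41.3] 810.5
[415.5 330.5] [45.  7.] 267.0
[328.5 305.7] [18.3 42.5] 564.0
[383.4 305.6] [27.4 41.1] 722.0
[350.5 208.5] [29. 21.] 465.5
L (np.float64(338.0911680911681), np.float64(346.54631379962194)) R (np.float64(375.3560606060606), np.float64(381.2537878787879)) redL (np.float64(0.0), np.float64(0.0)) redR (np.float64(44.5), np.float64(373.0))
```

View pics/final.png

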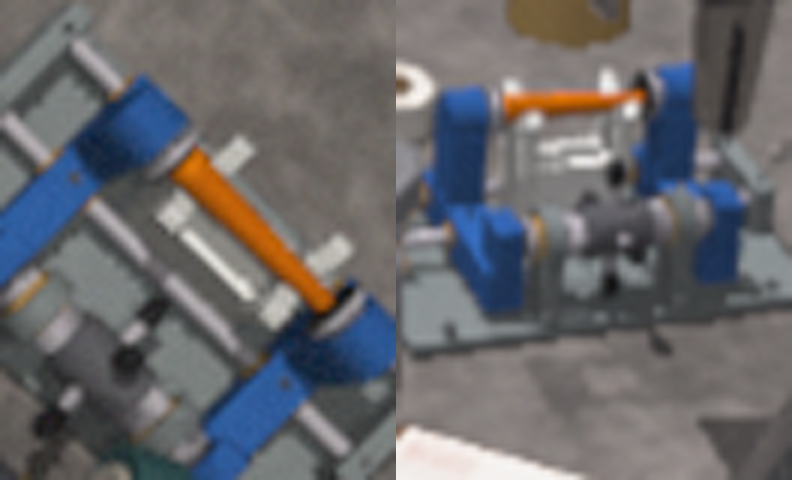

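The final view shows the tube clamped between both pads, at about (250,230) on the left and (575,102) on the right. No red shows at either holder, and the spokes stand upright and level, so θ ≈ 12.5. The gripper is clear.

```bash
python3 -c "
from bench import manip;print(manip.job_done())"
```

```text
the job is handed in; nothing more can be done
None
```

The tube lies in both vees, held between the end pads, and the job is handed in: the sleeve stopped at about 12.5 rad, no red band showed on either side, I estimate about 4 mm of bare stem left, and I did not touch the stamp or gauge.

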